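# Lock the pressure filter's lid, then close its vent

### The arm

A 6-joint arm with a two-finger parallel gripper is mounted at the origin on the work surface. World frame = base frame: x ahead of the robot, y to its left, z up, the work surface at z = 0. Lengths are in m, angles in rad, forces in N, time in s.
With the tool pointing down it reaches from about 0.425 to 0.95 m from the base axis. Payload 3.5 kg.
Tool frame: the origin (TCP) lies midway between the tips of the shut fingers; the grasp point (between the pads) lies 19 mm behind it; z points along the fingers, y is the line along which they close (so a half turn about z gives the same grasp; the last joint's range is limited). The gripper opens to 85 mm and grips with 20 to 120 N. Pads are 22 mm wide; open, the fingers measure 114 mm over their backs; the gripper's body (76 mm by 85 mm) begins 54 mm behind the grasp point. The pads swing forward as they close: fully open they stand 13 mm farther back than shut.
Start: joints at [-1.297, 0.286, 1.577, -0, 1.279, -0.15], TCP at [0.278, -0.615, 0.207] pointing down, gripper open.
Joint ranges: [-2.77, 2.77], [-0.9, 2.22], [0.21, 2.48], [-1.53, 4.67], [0.24, 2.81], [-2.84, 2.84]. Speed limits (rad/s): [2.79, 2.79, 3.14, 3.14, 3.14, 3.14].

### API

Orientations are given as a unit quaternion [x, y, z, w].
In Python, from cell import arm gives the robot as it stands. The module is installed in compiled form; this text tells all that it offers.
- The arm moves only by the tool carry_out, never from a script. Its argument "steps" is a list of rows, each an object of numbers: "dx", "dy", "dz": the shift along the tool's x, y, z in m; "roll": the turn about the tool's z in rad; "jaw": the finger opening in m, from 0 to 0.0854. In form: [{"dx": .., "dy": .., "dz": .., "roll": .., "jaw": ..}, ...]. A call has 1 to 12 rows; each row shifts and turns the commanded pose from where the row before left it, along the tool's axes as they then stand; what a row does not reach is not made up. A row lasts 1/10 s, in which the tool goes at most 50 mm and 8.59 degrees, less where a joint would pass 70% of its speed; a pose out of reach is approached as far as the arm can. A call with a gripper value outside its range is refused whole. The fingers move at their own pace and stop on an object; "newtons" is the grip in N (left out, the last holds). Time passes only in rows, so rows that do not move let the fingers close. It gives the time, the measured TCP pose, the force, the opening and the grip force at its end, in the units of the state.
- arm.sense(): the state, without advancing time (a new reading comes with each control period).
- arm.get_image(name): name is "side" or "top" or "wrist"; returns the picture (400x640x3 uint8, blue, green, red); there is no depth.
- arm.camera_params(name): a dict with "camera_matrix" (3x3 intrinsics, pixels), "k1" (the pictures are not rectified: a ray, as slopes to the right and down, at radius r is drawn at 1 + k1 r^2 times it, then the intrinsics apply), "camera_from_world" (4x4, takes a point from world to camera coordinates). Camera axes: x right, y up, looking along -z (the intrinsics and any distortion apply to the point x, -y, -z); pixel columns grow to the right and rows downward; lengths in m; the calibration is good to about 2 mm. A picture is of the moment at which its call begins: read the wrist's pose just before it. camera_params takes no time and is no camera call; for the wrist camera it gives the pose at the moment of the call.
- arm.job_done(): hands the job in; it is judged then, once.
Trained networks look in the newest picture that a camera, given by its name, has taken for a name from the list of things; names that differ only in an ending like _2 or _b are one class to them, and where a whole thing is asked for, a point or a joint stands for the part that bears it (a point fixed in the world has none). Each returns a list of dicts, best first, with "conf" (0 to 1); they miss things now and then, are a little off and sometimes report something else, mostly with a low value. They report only what shows in the picture. A call takes as long as a camera call.
- arm.recognise(name, camera): "location" ([x, y, z] in m, in the coordinates of the camera as it stood for that picture, good to about 4 mm: the middle of the surface that is visible of it).
- arm.masks_of(name, camera): "region" (400x640 bool, what is visible of it).
- arm.landmark_of(name, camera): "location" ([x, y, z] in m, in the coordinates of the camera as it stood for that picture, good to about 4 mm: a listed point, or the origin of a listed thing).
The state is a dict: "t": time; "qpos": joint angles; "qd": joint speeds; "tau": joint torques, N m; "position": TCP position; "eef_rot": TCP orientation; "wrist_force": force on the tool from outside, world axes, zero at the start; "wrist_torque": the same for the moment, N m; "opening": opening from 0.0 (shut) to 1.0 (fully open); "gripper_force": force on a finger pad.
Only numpy, scipy, OpenCV 4.12 (cv2) and the standard library are available. Lean on these libraries where they do the work, as an engineer would, in place of code of your own. Each camera call takes 0.05 s, during which the arm holds its last target. There are 200 camera calls.

### The job

Close up the pressure filter vessel for a run. Press its lid down on the spring seal, turn it clockwise by its bar until it is fully home against its stop, and let it rise into its locked position; only then is the vent free: turn the vent lever clockwise until you feel it come up against its closing stop, and leave it there. Never force lid or vent hard against the metal or the interlock, and leave everything else on the bench where it stands.

Things in the scene. Friction and masses are not known exactly. Their poses are not given: they have to be found in the camera images.
- vessel: Stainless pressure filter vessel, fixed, upright: three feet, 120 mm barrel on a 148 mm foot flange, 230 mm tall over the lid's bar. Origin: centre of its underside, on the bench and on the lid's vertical axis; z up. The brass vent cock stands on its -y side, the pressure gauge on its +x side.
- lid: Steel lid, a disc 164 mm across with a round scallop in its rim. Not removable: it turns about the vessel's axis (friction 0.15 N m) and sinks on its spring seal. Origin on that axis at its underside, 184 mm above the bench when up; x along its bar. Starts 0.62 to 0.92 rad anticlockwise (from above) of the vessel's x; locked, it is within 0.045 rad of the vessel's x and up, or down by at most 1.5 mm.
- lid_bar (a point): Middle of the lid's black bar handle, on the lid's axis, 36 mm above the lid's origin (220 mm above the bench when up); axes as the lid's. The bar is 100 mm long (x), 16 mm thick (y) and 20 mm tall (10 mm above and below this point), on posts at its two ends. The lid's top around it lies 22 mm below this point, flat out to 62 mm from the axis.
- hooks: Three hooks under the lid's edge, part of it; origin and axes as the lid's. With the lid up they meet the vessel's lugs 0.45 to 0.5 rad short of locked. Pressed down (by 2.7 to 4.3 mm, 9 to 13 N; metal to metal at 5.2 to 6.8 mm, 14 to 18 N) they pass under the lugs to a felt stop, where the lid, let go, springs up and is held. They work 73 mm from the axis; lean on the stop with no more than 1.5 N m.
- vent: Vent spindle with lever and, level with the lid, the interlock cam, a 48 mm disc with a flat. Vertical axis 92 mm from the lid's, on the vessel's -y side. Origin on it, 184 mm up; x from the spindle along the lever. Starts open, lever away from the lid, 1.38 to 1.55 rad anticlockwise of the vessel's -x. Closed it points along -x, within 0.3 rad. With the lid not locked the cam meets its rim within 0.4 rad.
- vent_lever (a point): Point on the vent spindle's axis at the middle height of its steel lever, 33 mm above the vent's origin (217 mm above the bench); axes as the vent's. The lever is a bar 12 mm thick (y) and 18 mm tall (z), from 16 mm behind this point to 60 mm ahead of it (x), and turns with 0.12 N m. The lid's top is 19 to 23 mm below this point.
- stop_tab: Small steel tab under the cam, part of the vent; origin and axes as the vent's. It ends the closing turn against a pin on an adjustable stop, 14 mm from the axis, which may stand up to 0.3 rad before or beyond the lever's nominal closed line: it must be felt. Bring the tab up to the pin lightly, with no more than about 0.35 N m over the turning friction.
- holder_a: Aluminium filter holder, 44 mm across, 38 mm tall, standing loose beside the vessel. Origin: centre of its underside. Not part of the job.
- holder_b: A second aluminium filter holder like the first, loose beside the vessel. Origin: centre of its underside. Not part of the job.
- bottle_a: Amber bottle with a blue cap, 66 mm across, 122 mm tall, loose beside the vessel. Origin: centre of its underside. Not part of the job.
- bottle_b: A second amber bottle like the first, loose on the bench. Origin: centre of its underside. Not part of the job.
- tub: Clear plastic tub, 150 x 200 x 80 mm, open, loose. Origin: centre of its underside. Not part of the job.
- dish: Small open steel dish, 96 mm across, 16 mm tall, loose. Origin: centre of its underside. Not part of the job.
- wash_bottle: White wash bottle with an orange spout, 72 mm across, 200 mm tall, loose. Origin: centre of its underside. Not part of the job.

How it is judged:
By the outcome, as a careful person would: the job done as asked, in the order asked, and still so for the second after the job is handed in, with the robot touching nothing.
It also fails if it takes over 72 s, if anything falls off the work surface, if the arm or the gripper's body presses on something with over 40 N, if the wrist force passes 120 N, or if a joint passes its speed limit or range.

## Working session

There is one attempt and no reset: what is moved stays moved. The work goes in short steps, Python scripts to look and compute and a tool call to move; the robot and the scene stay as the last step left them, time stands still between calls to the robot, and variables do not carry over. Pictures are saved under pics/ and viewed, at most 10 in all, crops included, and the job is handed in when it is done.

Besides the shell and the picture viewer there is one more tool, called in YAML: its name, and indented under it one key for each argument. carry_out: Moves the arm, as the interface text tells. Its arguments: {"type":"object","properties":{"steps":{"type":"array"},"newtons":{"type":"number"}},"required":["steps"]}

```bash
mkdir -p pics; cat > h.py <<'E'
import numpy as np, cv2
from cell import arm
def w(cam,loc):
    T=np.linalg.inv(np.array(arm.camera_params(cam)["camera_from_world"]));return (T@np.r_[loc,1])[:3]
def snap(cam,f):
    im=arm.get_image(cam);cv2.imwrite('pics/'+f,im);return im
def proj(cam,p):
    c=arm.camera_params(cam);q=np.array(c["camera_from_world"])@np.r_[p,1]
    s=np.array([q[0],-q[1]])/-q[2];s=s*(1+c["k1"]*(s@s));K=np.array(c["camera_matrix"]);return (K@np.r_[s,1])[:2]
E
python3 - <<'E'
from h import *
np.set_printoptions(precision=4,suppress=True)
s=arm.sense();print(s)
a=snap('side','s1.png');b=snap('top','t1.png')
for n in ['vessel','lid','lid_bar','vent','vent_lever','bottle_a','holder_a','wash_bottle','tub','dish']:
  for c in ['side','top']:
    for d in arm.landmark_of(n,c)[:2]: print(n,c,round(d['conf'],2),w(c,d['location']))
E
```

```text
{'t': 0.0, 'qpos': array([-1.297 ,  0.2872,  1.5782,  0.    ,  1.2786, -0.15  ]), 'qd': array([ 0.001 ,  0.0016,  0.0008,  0.    ,  0.0006, -0.0017]), 'tau': array([  0.0003, -40.5976, -29.2625,  -0.0002,   0.0058,  -0.    ]), 'position': array([ 0.2774, -0.6146,  0.2054]), 'eef_rot': array([ 0.9776,  0.2103, -0.0001, -0.0012]), 'wrist_force': array([ 0.5231, -0.9382, -0.2022]), 'wrist_torque': array([ 0.0206,  0.023 , -0.0245]), 'gripper_force': 0.0, 'opening': 0.9998334850563649}
vessel side 0.88 [ 0.5252  0.0334 -0.0032]
vessel top 0.71 [ 0.3189 -0.2375  0.0001]
lid side 0.84 [0.5279 0.034  0.1808]
lid top 0.67 [0.5256 0.0316 0.1864]
lid_bar side 0.69 [0.5257 0.0302 0.2222]
lid_bar top 0.78 [0.5282 0.0311 0.2195]
vent side 0.52 [ 0.5693 -0.0478  0.1832]
vent top 0.58 [0.5283 0.0283 0.1808]
vent_lever side 0.74 [ 0.5762 -0.0509  0.2181]
vent_lever top 0.73 [ 0.5753 -0.0495  0.1845]
vent_lever top 0.68 [ 0.5724 -0.051   0.2162]
bottle_a side 0.92 [ 0.6462  0.1085 -0.    ]
bottle_a side 0.61 [ 0.7481 -0.3018  0.0032]
bottle_a top 0.92 [ 0.7577 -0.3029  0.0003]
bottle_a top 0.7 [ 0.6439  0.1053 -0.0024]
holder_a side 0.81 [ 0.4055 -0.0014  0.0003]
holder_a side 0.64 [ 0.5168  0.1765 -0.0008]
holder_a top 0.56 [0.4071 0.0024 0.0015]
holder_a top 0.53 [0.5177 0.1836 0.0001]
wash_bottle side 0.96 [0.7322 0.3485 0.0011]
wash_bottle top 0.6 [0.7294 0.3483 0.0013]
tub side 0.87 [ 0.5294 -0.4307 -0.0013]
tub top 0.75 [ 0.5306 -0.426   0.0007]
tub top 0.66 [ 0.5759 -0.0507  0.1844]
dish side 0.82 [ 0.3215 -0.2355 -0.0017]
dish side 0.59 [0.5247 0.0322 0.2199]
dish top 0.58 [ 0.7542 -0.3041 -0.0002]
dish top 0.56 [ 0.3231 -0.2376 -0.0003]
```

View pics/t1.png

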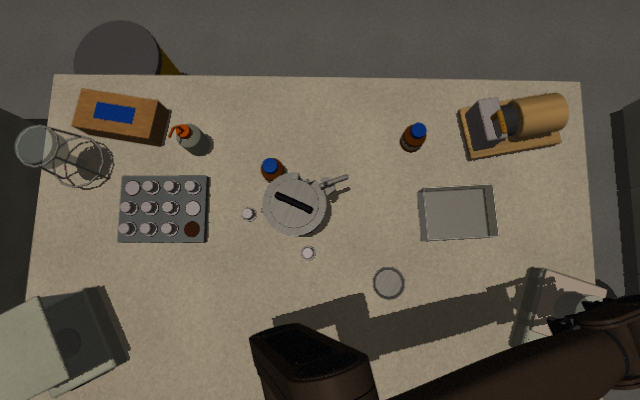

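View pics/s1.png

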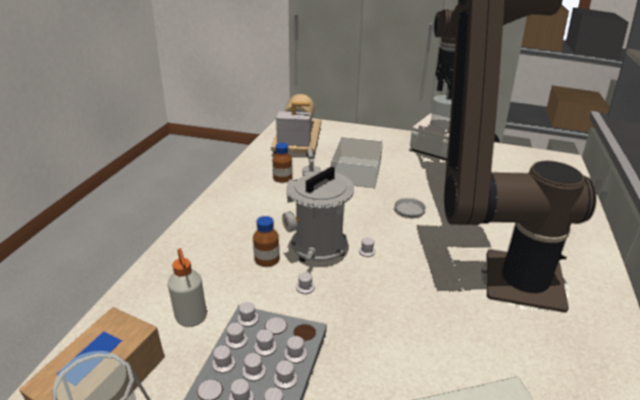

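The top view shows the lid bar from (275,196) to (312,211) and the vent lever from (325,187) to (347,178). This puts the vessel yaw near 0.52 rad and the bar near 1.19 rad. I'll move above it.

carry_out:
  steps:
    - {"dz": -0.05}
    - {"dz": -0.05}
    - {"dz": -0.05}
    - {"dx": 0.033,"dy": -0.0325}
    - {"dx": 0.033,"dy": -0.0325}
    - {"dx": 0.033,"dy": -0.0325}
    - {"dx": 0.033,"dy": -0.0325}
    - {"dx": 0.033,"dy": -0.0325}
    - {"dx": 0.033,"dy": -0.0325}
    - {"dx": 0.033,"dy": -0.0325}
    - {"dx": 0.033,"dy": -0.0325}
    - {"dx": 0.033,"dy": -0.0325}

```text
$.steps[0]: bad value
```

carry_out:
  steps:
    - {"dx": 0.033,"dy": -0.0325}
    - {"dx": 0.033,"dy": -0.0325}
    - {"dx": 0.033,"dy": -0.0325}
    - {"dx": 0.033,"dy": -0.0325}
    - {"dx": 0.033,"dy": -0.0325}
    - {"roll": -0.128}
    - {"roll": -0.128}
    - {"roll": -0.128}
    - {"roll": -0.128}
    - {"roll": -0.128}
    - {"roll": -0.128}
    - {}

```text
$.steps[0]: bad value
```

```bash
cat >> h.py <<'E'
from scipy.spatial.transform import Rotation as R
np.set_printoptions(precision=4,suppress=True)
def pose():
    s=arm.sense();M=R.from_quat(s['eef_rot']).as_matrix();yaw=np.arctan2(M[1,0],M[0,0]);print('t',s['t'],'pos',s['position'],'yaw',round(yaw,4),'zax',M[:,2],'F',s['wrist_force'],'T',s['wrist_torque'],'q',s['qpos'],'op',s['opening']);return s,M,yaw
def go(target):
    s,M,y=pose();print('to go tool', M.T@(np.array(target)-s['position']))
E
python3 - <<'E'
from h import *
pose();snap('wrist','w1.png')
for n in ['lid','lid_bar','vent','vent_lever']:
    for d in arm.landmark_of(n,'wrist')[:2]: print(n,round(d['conf'],2),w('wrist',d['location']))
E
```

```text
t 1.1 pos [ 0.2776 -0.6152  0.2068] yaw 0.4238 zax [ 0.  0. -1.] F [-0.9132  1.162  -0.2246] T [ 0.0653 -0.0055  0.0122] q [-1.297   0.2863  1.5767  0.      1.2786 -0.15  ] op 0.9984386149326736
```

carry_out:
  steps:
    - {"dx": 0,"dy": 0,"dz": -0.05,"roll": 0,"jaw": 0.085}
    - {"dx": 0,"dy": 0,"dz": -0.05,"roll": 0,"jaw": 0.085}
    - {"dx": 0,"dy": 0,"dz": -0.05,"roll": 0,"jaw": 0.085}
    - {"dx": 0.033,"dy": -0.0325,"dz": 0,"roll": 0,"jaw": 0.085}
    - {"dx": 0.033,"dy": -0.0325,"dz": 0,"roll": 0,"jaw": 0.085}
    - {"dx": 0.033,"dy": -0.0325,"dz": 0,"roll": 0,"jaw": 0.085}
    - {"dx": 0.033,"dy": -0.0325,"dz": 0,"roll": 0,"jaw": 0.085}
    - {"dx": 0.033,"dy": -0.0325,"dz": 0,"roll": 0,"jaw": 0.085}
    - {"dx": 0.033,"dy": -0.0325,"dz": 0,"roll": 0,"jaw": 0.085}
    - {"dx": 0.033,"dy": -0.0325,"dz": 0,"roll": 0,"jaw": 0.085}
    - {"dx": 0.033,"dy": -0.0325,"dz": 0,"roll": 0,"jaw": 0.085}
    - {"dx": 0.033,"dy": -0.0325,"dz": 0,"roll": 0,"jaw": 0.085}

```text
t: 2.55
position: [0.4283, -0.2247, 0.3571]
eef_rot: [0.978, 0.21, 0.0, 0.0]
wrist_force: [0.4, -0.9, -0.4]
opening: 0.995
gripper_force: 0.0
```

carry_out:
  steps:
    - {"dx": 0.033,"dy": -0.0325,"dz": 0,"roll": 0,"jaw": 0.085}
    - {"dx": 0.033,"dy": -0.0325,"dz": 0,"roll": 0,"jaw": 0.085}
    - {"dx": 0.033,"dy": -0.0325,"dz": 0,"roll": 0,"jaw": 0.085}
    - {"dx": 0.033,"dy": -0.0325,"dz": 0,"roll": 0,"jaw": 0.085}
    - {"dx": 0.033,"dy": -0.0325,"dz": 0,"roll": 0,"jaw": 0.085}
    - {"dx": 0,"dy": 0,"dz": 0,"roll": -0.128,"jaw": 0.06}
    - {"dx": 0,"dy": 0,"dz": 0,"roll": -0.128,"jaw": 0.06}
    - {"dx": 0,"dy": 0,"dz": 0,"roll": -0.128,"jaw": 0.06}
    - {"dx": 0,"dy": 0,"dz": 0,"roll": -0.128,"jaw": 0.06}
    - {"dx": 0,"dy": 0,"dz": 0,"roll": -0.128,"jaw": 0.06}
    - {"dx": 0,"dy": 0,"dz": 0,"roll": -0.128,"jaw": 0.06}
    - {"dx": 0,"dy": 0,"dz": 0,"roll": 0,"jaw": 0.06}

```text
t: 3.75
position: [0.5116, -0.0105, 0.3569]
eef_rot: [0.828, 0.561, 0.0, 0.0]
wrist_force: [-0.3, 0.0, 0.2]
opening: 0.704
gripper_force: 0.0
```

```bash
python3 - <<'E'
from h import *
pose();snap('wrist','w1.png')
for n in ['lid','lid_bar','vent','vent_lever']:
    for d in arm.landmark_of(n,'wrist')[:2]: print(n,round(d['conf'],2),w('wrist',d['location']))
E
```

```text
t 3.75 pos [ 0.5116 -0.0105  0.3569] yaw 1.1917 zax [ 0.0002 -0.0001 -1.    ] F [-0.3321  0.0208  0.2139] T [ 0.059   0.023  -0.0194] q [-0.219  -0.1572  1.7744 -0.      1.5242  0.1601] op 0.7036764977201938
lid 0.89 [0.5242 0.0265 0.1868]
lid_bar 0.9 [0.5276 0.0309 0.2194]
vent 0.95 [ 0.5743 -0.047   0.1807]
vent_lever 0.69 [ 0.5747 -0.0469  0.2103]
```

View pics/w1.png

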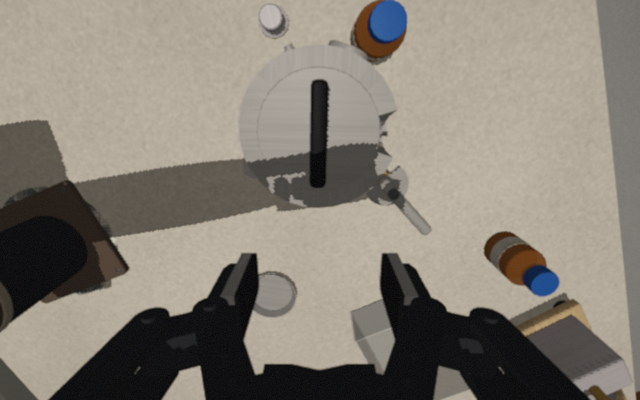

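The wrist view shows the bar from (320,82) to (318,186) and the vent spindle near (394,194), with the lever tip near (428,232). I'll get the angles from the pixels.

```bash
cat >> h.py <<'E'
def unproj(cam,px,z):
    c=arm.camera_params(cam);K=np.array(c["camera_matrix"]);T=np.linalg.inv(np.array(c["camera_from_world"]))
    px=np.atleast_2d(np.asarray(px,float));s=cv2.undistortPoints(px[:,None],K,np.array([c["k1"],0,0,0,0.]))[:,0]
    d=np.c_[s[:,0],-s[:,1],-np.ones(len(s))]@T[:3,:3].T;o=T[:3,3];return o+d*((z-o[2])/d[:,2])[:,None]
E
python3 - <<'E'
from h import *
im=cv2.imread('pics/w1.png').max(2)
m=(im<45).astype(np.uint8);n,l,st,ce=cv2.connectedComponentsWithStats(m)
k=l[130,319];ys,xs=np.where(l==k);print(st[k])
P=unproj('wrist',np.c_[xs,ys],0.230)
r=cv2.minAreaRect((P[:,:2]*1e4).astype(np.float32));print(r)
c,e,_=cv2.PCACompute2(P[:,:2],None);print(c,np.arctan2(e[0,1],e[0,0]))
p=unproj('wrist',[[394,194],[428,232]],.226);print(p,np.arctan2(*(p[1]-p[0])[[1,0]]))
for n in ['lid_bar','vent_lever','vent']:
  d=arm.masks_of(n,'wrist')
  if d:
    ys,xs=np.where(d[0]['region']);P=unproj('wrist',np.c_[xs,ys],0.228);c,e,_=cv2.PCACompute2(P[:,:2],None);print(n,c,np.arctan2(e[0,1],e[0,0]),len(xs))
go([.527,.031,.3569])
E
```

```text
[ 310   81   18  107 1637]
((5266.0869140625, 292.646728515625), (956.8885498046875, 148.2025146484375), 67.37730407714844)
[[0.5273 0.0306]] 1.1652037396426482
[[ 0.5748 -0.0504  0.226 ]
 [ 0.5948 -0.1023  0.226 ]] -1.2018329409984616
lid_bar [[0.5279 0.0377]] 1.0613424227313188 20098
vent_lever [[ 0.5766 -0.0546]] 1.9315705771419003 1522
vent [[ 0.577  -0.0545]] 1.91465766518529 1598
t 4.15 pos [ 0.5116 -0.0105  0.3568] yaw 1.1911 zax [-0.  0. -1.] F [ 0.1852 -0.2339 -0.5392] T [ 0.0281 -0.021   0.0032] q [-0.2191 -0.1569  1.7743  0.      1.5242  0.1606] op 0.7011225103482259
to go tool [ 0.0443 -0.0011 -0.0001]
```

carry_out:
  steps:
    - {"dx": 0.044,"dy": -0.001,"dz": 0,"roll": 0.021,"jaw": 0.06}
    - {"dx": 0,"dy": 0,"dz": 0.04,"roll": 0,"jaw": 0.06}
    - {"dx": 0,"dy": 0,"dz": 0.04,"roll": 0,"jaw": 0.06}
    - {"dx": 0,"dy": 0,"dz": 0.03,"roll": 0,"jaw": 0.06}
    - {"dx": 0,"dy": 0,"dz": 0.02,"roll": 0,"jaw": 0.06}
    - {"dx": 0,"dy": 0,"dz": 0.02,"roll": 0,"jaw": 0.06}
    - {"dx": 0,"dy": 0,"dz": 0,"roll": 0,"jaw": 0.06}
    - {"dx": 0,"dy": 0,"dz": 0,"roll": 0,"jaw": 0.06}

```text
t: 4.95
position: [0.527, 0.0307, 0.2071]
eef_rot: [0.834, 0.552, -0.0, -0.0]
wrist_force: [0.8, -0.3, 0.8]
opening: 0.702
gripper_force: 0.0
```

carry_out:
  steps:
    - {"dx": 0,"dy": 0,"dz": 0,"roll": 0,"jaw": 0.0}
    - {"dx": 0,"dy": 0,"dz": 0,"roll": 0,"jaw": 0.0}
    - {"dx": 0,"dy": 0,"dz": 0,"roll": 0,"jaw": 0.0}
    - {"dx": 0,"dy": 0,"dz": 0,"roll": 0,"jaw": 0.0}
    - {"dx": 0,"dy": 0,"dz": 0,"roll": 0,"jaw": 0.0}
    - {"dx": 0,"dy": 0,"dz": 0,"roll": 0,"jaw": 0.0}
    - {"dx": 0,"dy": 0,"dz": 0,"roll": 0,"jaw": 0.0}
  newtons: 60

```text
t: 5.65
position: [0.5269, 0.0307, 0.2068]
eef_rot: [0.833, 0.553, -0.0, -0.0]
wrist_force: [0.6, 0.2, -0.1]
opening: 0.004
gripper_force: 0.0
```

```bash
python3 - <<'E'
from h import *
pose()
E
```

```text
t 5.65 pos [0.5269 0.0307 0.2068] yaw 1.1708 zax [-0.0001  0.     -1.    ] F [ 0.5898  0.1609 -0.1225] T [-0.0084 -0.0272 -0.0409] q [-0.1341 -0.0402  1.9361 -0.      1.2459  0.2659] op 0.0035565653076642815
```

The jaws closed on nothing, so I'll look.

```bash
python3 - <<'E'
from h import *
a=snap('side','s2.png');b=snap('wrist','w2.png')
cv2.imwrite('pics/c2.png',np.hstack([cv2.resize(a[120:300,220:420],(400,360)),cv2.resize(b,(400,360))]))
for c in ['side','wrist']:
  for d in arm.landmark_of('lid_bar',c)[:2]: print(c,d['conf'],w(c,d['location']))
E
```

```text
side 0.6 [0.525  0.0311 0.2217]
wrist 0.92 [0.5261 0.0306 0.2175]
wrist 0.43 [ 0.5747 -0.0459  0.2123]
```

View pics/c2.png

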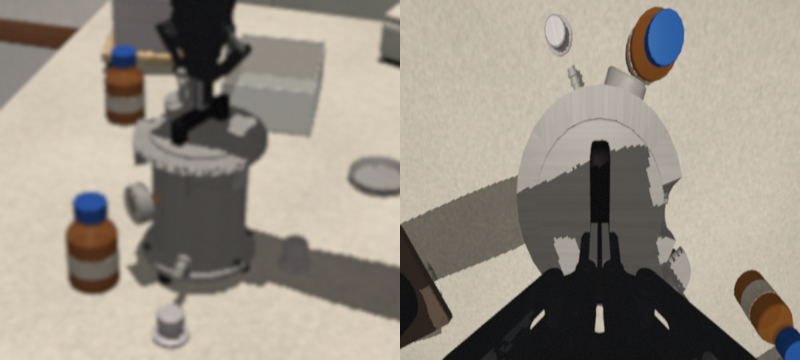

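```bash
python3 - <<'E'
from h import *
a=cv2.imread('pics/s2.png');b=cv2.imread('pics/w2.png')
cv2.imwrite('pics/c3.png',np.hstack([cv2.resize(a[140:215,280:370],(400,333),interpolation=2),cv2.resize(b[140:340,210:430],(400,333))]))
print(proj('side',[.527,.031,.230]),proj('wrist',[.527,.031,.230]),proj('wrist',[.527,.031,.207]))
e=np.array([np.cos(1.17),np.sin(1.17),0])*.05
for s in (1,-1): print(proj('wrist',np.array([.527,.031,.230])+s*e),proj('side',np.array([.527,.031,.230])+s*e))
pose()
E
```

```text
[319.9497 172.9958] [318.945  259.7471] [318.9715 239.8839]
[319.061  162.8778] [306.2611 180.7923]
[318.8499 338.9451] [332.8541 165.6518]
t 5.85 pos [0.527  0.0307 0.2068] yaw 1.1708 zax [-0.0001  0.     -1.    ] F [0.026  0.0587 0.7777] T [ 0.0025 -0.0444  0.0573] q [-0.1341 -0.0402  1.936   0.      1.2458  0.2659] op -0.0035132365567336174
```

View pics/c3.png

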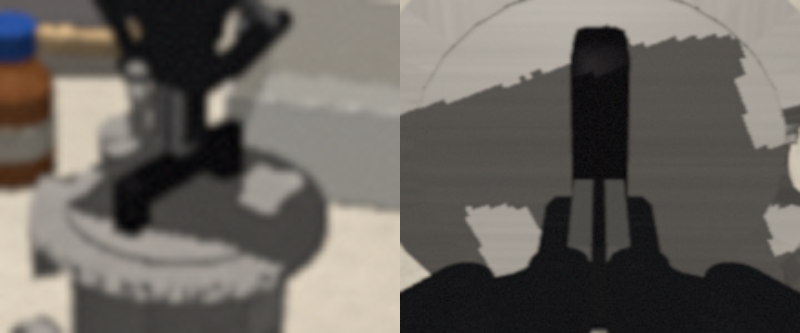

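```bash
python3 - <<'E'
from h import *
s,M,y=pose();p=s['position']
print(arm.camera_params('wrist'))
for z in (0,-.01,-.02,-.03,-.04):
  print(z,[proj('wrist',p+M@np.array([dx,dy,z])) for dx,dy in ((0,0),(.011,0),(0,.03),(.011,.03))], [proj('side',p+M@np.array([0,0,z]))])
E
```

```text
t 5.85 pos [0.527  0.0307 0.2068] yaw 1.1708 zax [-0.0001  0.     -1.    ] F [0.026  0.0587 0.7777] T [ 0.0025 -0.0444  0.0573] q [-0.1341 -0.0402  1.936   0.      1.2458  0.2659] op -0.0035132365567336174
{'camera_matrix': array([[318.5901,   0.    , 318.9276],
       [  0.    , 318.5901, 199.6518],
       [  0.    ,   0.    ,   1.    ]]), 'k1': -0.011989821139126057, 'camera_from_world': array([[ 0.9212, -0.3892, -0.0007, -0.4732],
       [ 0.3686,  0.873 , -0.3194, -0.1784],
       [ 0.1249,  0.294 ,  0.9476, -0.4547],
       [ 0.    ,  0.    ,  0.    ,  1.    ]])}
0 [array([319.086 , 240.1343]), array([319.0935, 222.5203]), array([371.034, 240.147]), array([372.0598, 222.5372])] [array([319.8543, 181.4441])]
-0.01 [array([319.0827, 248.1626]), array([319.0906, 229.7406]), array([373.8465, 248.1731]), array([374.9891, 229.7561])] [array([319.915 , 177.8033])]
-0.02 [array([319.079 , 257.1106]), array([319.0873, 237.8073]), array([376.9801, 257.1179]), array([378.2607, 237.8204])] [array([319.9762, 174.1305])]
-0.03 [array([319.0748, 267.1454]), array([319.0835, 246.8778]), array([380.4931, 267.1483]), array([381.9381, 246.8874])] [array([320.038 , 170.4253])]
-0.04 [array([319.0701, 278.4769]), array([319.0793, 257.1514]), array([384.4583, 278.4734]), array([386.1015, 257.1557])] [array([320.1002, 166.6877])]
```

The shut fingertips show about 30 mm above the reported TCP in both wrist pictures, and they closed over the bar without touching it. I'll reopen and go down step by step, watching the force.

carry_out:
  steps:
    - {"dx": 0,"dy": 0,"dz": 0,"roll": 0,"jaw": 0.05}
    - {"dx": 0,"dy": 0,"dz": 0,"roll": 0,"jaw": 0.05}
    - {"dx": 0,"dy": 0,"dz": 0,"roll": 0,"jaw": 0.05}
    - {"dx": 0,"dy": 0,"dz": 0,"roll": 0,"jaw": 0.05}
    - {"dx": 0,"dy": 0,"dz": 0.003,"roll": 0,"jaw": 0.05}
    - {"dx": 0,"dy": 0,"dz": 0.003,"roll": 0,"jaw": 0.05}
    - {"dx": 0,"dy": 0,"dz": 0.003,"roll": 0,"jaw": 0.05}
    - {"dx": 0,"dy": 0,"dz": 0,"roll": 0,"jaw": 0.05}

```text
t: 6.65
position: [0.5265, 0.0308, 0.197]
eef_rot: [0.833, 0.553, -0.001, -0.001]
wrist_force: [0.0, -0.5, -0.1]
opening: 0.583
gripper_force: 0.0
```

carry_out:
  steps:
    - {"dx": 0,"dy": 0,"dz": 0.003,"roll": 0,"jaw": 0.05}
    - {"dx": 0,"dy": 0,"dz": 0.003,"roll": 0,"jaw": 0.05}
    - {"dx": 0,"dy": 0,"dz": 0,"roll": 0,"jaw": 0.05}

```text
t: 6.95
position: [0.5266, 0.0308, 0.1912]
eef_rot: [0.833, 0.553, -0.0, -0.0]
wrist_force: [-0.1, 0.5, -0.0]
opening: 0.582
gripper_force: 0.0
```

```bash
python3 - <<'E'
from h import *
pose();a=snap('side','s4.png');b=snap('wrist','w4.png')
cv2.imwrite('pics/c4.png',np.hstack([cv2.resize(a[140:215,280:370],(400,333),interpolation=2),cv2.resize(b[140:340,210:430],(400,333))]))
E
```

```text
t 6.95 pos [0.5266 0.0308 0.1912] yaw 1.1708 zax [-0.0011  0.0001 -1.    ] F [-0.1309  0.5126 -0.0217] T [-0.0434  0.0087 -0.0125] q [-0.1341 -0.0262  1.9518 -0.      1.2172  0.2659] op 0.5818645681833957
```

View pics/c4.png

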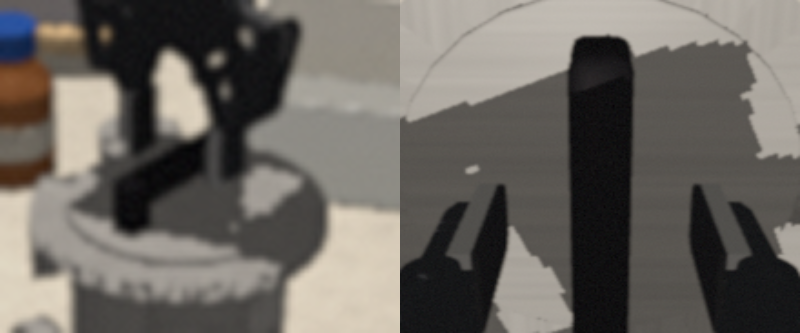

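carry_out:
  steps:
    - {"dx": 0,"dy": 0,"dz": 0.003,"roll": 0,"jaw": 0.05}
    - {"dx": 0,"dy": 0,"dz": 0.003,"roll": 0,"jaw": 0.05}
    - {"dx": 0,"dy": 0,"dz": 0.003,"roll": 0,"jaw": 0.05}
    - {"dx": 0,"dy": 0,"dz": 0.003,"roll": 0,"jaw": 0.05}
    - {"dx": 0,"dy": 0,"dz": 0,"roll": 0,"jaw": 0.05}

```text
t: 7.55
position: [0.5266, 0.0308, 0.1791]
eef_rot: [0.833, 0.553, -0.0, -0.0]
wrist_force: [0.4, -0.3, -0.1]
opening: 0.586
gripper_force: 0.0
```

carry_out:
  steps:
    - {"dx": 0,"dy": 0,"dz": 0,"roll": 0,"jaw": 0.0}
    - {"dx": 0,"dy": 0,"dz": 0,"roll": 0,"jaw": 0.0}
    - {"dx": 0,"dy": 0,"dz": 0,"roll": 0,"jaw": 0.0}
    - {"dx": 0,"dy": 0,"dz": 0,"roll": 0,"jaw": 0.0}
    - {"dx": 0,"dy": 0,"dz": 0,"roll": 0,"jaw": 0.0}
    - {"dx": 0,"dy": 0,"dz": 0,"roll": 0,"jaw": 0.0}
  newtons: 60

```text
t: 8.15
position: [0.5272, 0.0307, 0.1802]
eef_rot: [0.834, 0.553, 0.0, 0.0]
wrist_force: [-0.2, -0.7, 1.2]
opening: 0.177
gripper_force: 60.6
```

```bash
python3 - <<'E'
from h import *
pose();b=snap('wrist','w5.png');a=snap('side','s5.png')
cv2.imwrite('pics/c5.png',np.hstack([cv2.resize(a[140:215,280:370],(400,333),interpolation=2),cv2.resize(b[140:340,210:430],(400,333))]))
E
```

```text
t 8.15 pos [0.5272 0.0307 0.1802] yaw 1.1707 zax [ 0.0007 -0.0001 -1.    ] F [-0.2149 -0.6573  1.2256] T [-0.055  -0.0127  0.0318] q [-0.1341 -0.0154  1.962  -0.      1.1943  0.2659] op 0.17669744927480263
```

View pics/c5.png

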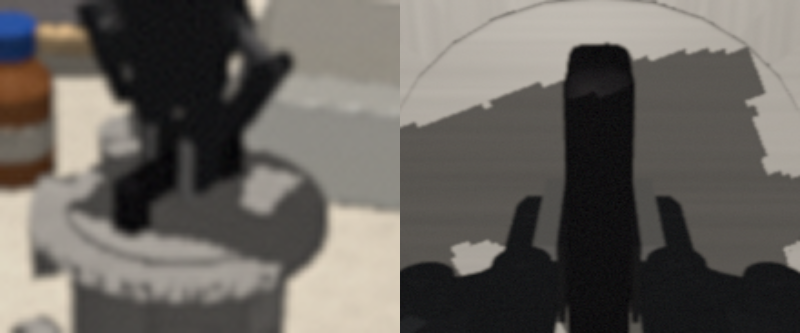

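The bar is gripped now (0.177 opening, 60 N). Next I press in small steps.

carry_out:
  steps:
    - {"dx": 0,"dy": 0,"dz": 0.001,"roll": 0,"jaw": 0.0}
    - {"dx": 0,"dy": 0,"dz": 0.001,"roll": 0,"jaw": 0.0}
    - {"dx": 0,"dy": 0,"dz": 0.001,"roll": 0,"jaw": 0.0}
    - {"dx": 0,"dy": 0,"dz": 0.001,"roll": 0,"jaw": 0.0}
    - {"dx": 0,"dy": 0,"dz": 0,"roll": 0,"jaw": 0.0}
    - {"dx": 0,"dy": 0,"dz": 0,"roll": 0,"jaw": 0.0}
  newtons: 80

```text
t: 8.85
position: [0.5273, 0.0306, 0.1777]
eef_rot: [0.833, 0.553, 0.0, 0.0]
wrist_force: [-3.2, 0.2, 8.7]
opening: 0.167
gripper_force: 83.4
```

```bash
python3 - <<'E'
from h import *
pose()
E
```

```text
t 8.85 pos [0.5273 0.0306 0.1777] yaw 1.1709 zax [ 0.0006 -0.0003 -1.    ] F [-3.2357  0.1653  8.6887] T [-0.0145  0.5902 -0.0657] q [-0.134  -0.0127  1.964  -0.0002  1.1896  0.2659] op 0.16712820056034125
```

carry_out:
  steps:
    - {"dx": -0.0003,"dy": -0.0008,"dz": 0.001,"roll": 0,"jaw": 0.0}
    - {"dx": 0,"dy": 0,"dz": 0.001,"roll": 0,"jaw": 0.0}
    - {"dx": 0,"dy": 0,"dz": 0.0008,"roll": 0,"jaw": 0.0}
    - {"dx": 0,"dy": 0,"dz": 0,"roll": 0,"jaw": 0.0}
    - {"dx": 0,"dy": 0,"dz": 0,"roll": 0,"jaw": 0.0}

```text
t: 9.35
position: [0.5273, 0.0307, 0.1762]
eef_rot: [0.833, 0.553, 0.001, 0.001]
wrist_force: [-2.9, 0.6, 11.5]
opening: 0.167
gripper_force: 83.9
```

```bash
python3 - <<'E'
from h import *
pose()
E
```

```text
t 9.35 pos [0.5273 0.0307 0.1762] yaw 1.1709 zax [ 0.0031 -0.0004 -1.    ] F [-2.9031  0.6341 11.485 ] T [ 0.0976  0.6241 -0.0357] q [-0.1341 -0.0127  1.9668  0.      1.1843  0.2658] op 0.1674630082095986
```

carry_out:
  steps:
    - {"dx": 0,"dy": -0.0005,"dz": 0.001,"roll": 0,"jaw": 0.0}
    - {"dx": 0,"dy": 0,"dz": 0,"roll": 0.04,"jaw": 0.0}
    - {"dx": 0,"dy": 0,"dz": 0,"roll": 0.04,"jaw": 0.0}
    - {"dx": 0,"dy": 0,"dz": 0,"roll": 0.04,"jaw": 0.0}
    - {"dx": 0,"dy": 0,"dz": 0,"roll": 0.04,"jaw": 0.0}
    - {"dx": 0,"dy": 0,"dz": 0,"roll": 0.04,"jaw": 0.0}
    - {"dx": 0,"dy": 0,"dz": 0,"roll": 0.02,"jaw": 0.0}
    - {"dx": 0,"dy": 0,"dz": 0,"roll": 0,"jaw": 0.0}

```text
t: 10.15
position: [0.5274, 0.0306, 0.1758]
eef_rot: [0.889, 0.458, 0.002, 0.002]
wrist_force: [-1.6, -0.2, 12.4]
opening: 0.171
gripper_force: 84.0
```

```bash
python3 - <<'E'
from h import *
pose()
E
```

```text
t 10.15 pos [0.5274 0.0306 0.1758] yaw 0.9511 zax [ 0.0047 -0.0011 -1.    ] F [-1.6298 -0.2288 12.4415] T [0.0221 0.5043 0.061 ] q [-0.1339 -0.0129  1.968  -0.0005  1.1818  0.4859] op 0.17137145138935608
```

carry_out:
  steps:
    - {"dx": 0,"dy": 0,"dz": 0.0003,"roll": 0.04,"jaw": 0.0}
    - {"dx": 0,"dy": 0,"dz": 0,"roll": 0.04,"jaw": 0.0}
    - {"dx": 0,"dy": 0,"dz": 0,"roll": 0.03,"jaw": 0.0}
    - {"dx": 0,"dy": 0,"dz": 0,"roll": 0,"jaw": 0.0}

```text
t: 10.55
position: [0.5274, 0.0306, 0.1756]
eef_rot: [0.913, 0.408, 0.002, 0.001]
wrist_force: [-2.5, -0.9, 12.8]
opening: 0.169
gripper_force: 84.1
```

```bash
python3 - <<'E'
from h import *
pose()
E
```

```text
t 10.55 pos [0.5274 0.0306 0.1756] yaw 0.8409 zax [ 0.0047 -0.0011 -1.    ] F [-2.4678 -0.9123 12.7989] T [ 0.0159  0.5309 -0.0441] q [-0.134  -0.0127  1.9681 -0.0005  1.1814  0.5961] op 0.16945927171027772
```

carry_out:
  steps:
    - {"dx": 0,"dy": 0,"dz": 0,"roll": 0.04,"jaw": 0.0}
    - {"dx": 0,"dy": 0,"dz": 0,"roll": 0.04,"jaw": 0.0}
    - {"dx": 0,"dy": 0,"dz": 0,"roll": 0.04,"jaw": 0.0}
    - {"dx": 0,"dy": 0,"dz": 0,"roll": 0.04,"jaw": 0.0}
    - {"dx": 0,"dy": 0,"dz": 0,"roll": 0.03,"jaw": 0.0}
    - {"dx": 0,"dy": 0,"dz": 0,"roll": 0.01,"jaw": 0.0}

```text
t: 11.15
position: [0.5275, 0.0306, 0.1756]
eef_rot: [0.949, 0.315, 0.002, 0.001]
wrist_force: [-2.0, -1.4, 13.5]
opening: 0.17
gripper_force: 84.0
```

```bash
python3 - <<'E'
from h import *
pose()
E
```

```text
t 11.15 pos [0.5275 0.0306 0.1756] yaw 0.6411 zax [ 0.0048 -0.0012 -1.    ] F [-1.9867 -1.3523 13.5061] T [-0.0313  0.4941  0.1421] q [-0.1339 -0.0127  1.9681 -0.0006  1.1813  0.7961] op 0.16963897965092153
```

carry_out:
  steps:
    - {"dx": 0,"dy": 0,"dz": 0,"roll": 0.02,"jaw": 0.0}
    - {"dx": 0,"dy": 0,"dz": 0,"roll": 0.02,"jaw": 0.0}
    - {"dx": 0,"dy": 0,"dz": 0,"roll": 0.02,"jaw": 0.0}

```text
t: 11.45
position: [0.5275, 0.0306, 0.1756]
eef_rot: [0.958, 0.286, 0.002, 0.001]
wrist_force: [-2.3, -1.0, 12.4]
opening: 0.17
gripper_force: 84.1
```

```bash
python3 - <<'E'
from h import *
pose()
E
```

```text
t 11.45 pos [0.5275 0.0306 0.1756] yaw 0.5811 zax [ 0.0048 -0.0013 -1.    ] F [-2.3411 -0.9569 12.4236] T [-0.0208  0.498   0.2414] q [-0.1339 -0.0127  1.9681 -0.0007  1.1813  0.8561] op 0.17017792389090944
```

carry_out:
  steps:
    - {"dx": 0,"dy": 0,"dz": 0,"roll": 0.01,"jaw": 0.0}
    - {"dx": 0,"dy": 0,"dz": 0,"roll": 0.01,"jaw": 0.0}

```text
t: 11.65
position: [0.5275, 0.0306, 0.1756]
eef_rot: [0.961, 0.277, 0.002, 0.001]
wrist_force: [-2.3, -1.4, 12.9]
opening: 0.172
gripper_force: 84.1
```

```bash
python3 - <<'E'
from h import *
pose()
E
```

```text
t 11.65 pos [0.5275 0.0306 0.1756] yaw 0.5614 zax [ 0.0048 -0.0013 -1.    ] F [-2.2891 -1.4199 12.8899] T [-0.034   0.5039  0.1471] q [-0.1339 -0.0127  1.9681 -0.0007  1.1813  0.8758] op 0.17179682994532222
```

carry_out:
  steps:
    - {"dx": 0,"dy": 0,"dz": 0,"roll": 0.01,"jaw": 0.0}
    - {"dx": 0,"dy": 0,"dz": 0,"roll": 0.01,"jaw": 0.0}

```text
t: 11.85
position: [0.5275, 0.0306, 0.1756]
eef_rot: [0.964, 0.267, 0.002, 0.001]
wrist_force: [-2.2, -0.5, 12.0]
opening: 0.172
gripper_force: 84.1
```

```bash
python3 - <<'E'
from h import *
pose()
E
```

```text
t 11.85 pos [0.5275 0.0306 0.1756] yaw 0.5414 zax [ 0.0048 -0.0013 -1.    ] F [-2.2077 -0.4575 11.9964] T [-0.0282  0.5192  0.1671] q [-0.1339 -0.0127  1.9681 -0.0007  1.1813  0.8957] op 0.1724137785454908
```

carry_out:
  steps:
    - {"dx": 0,"dy": 0,"dz": 0,"roll": 0.008,"jaw": 0.0}

```text
t: 11.95
position: [0.5275, 0.0306, 0.1756]
eef_rot: [0.965, 0.264, 0.002, 0.001]
wrist_force: [-2.1, -0.4, 12.4]
opening: 0.169
gripper_force: 84.1
```

```bash
python3 - <<'E'
from h import *
pose()
E
```

```text
t 11.95 pos [0.5275 0.0306 0.1756] yaw 0.5334 zax [ 0.0049 -0.0013 -1.    ] F [-2.1491 -0.4463 12.4033] T [-0.0388  0.5558  0.12  ] q [-0.1339 -0.0127  1.9681 -0.0007  1.1812  0.9037] op 0.1692301986860245
```

carry_out:
  steps:
    - {"dx": 0,"dy": 0,"dz": 0,"roll": 0.008,"jaw": 0.0}
    - {"dx": 0,"dy": 0,"dz": 0,"roll": 0.008,"jaw": 0.0}

```text
t: 12.15
position: [0.5275, 0.0306, 0.1756]
eef_rot: [0.967, 0.257, 0.002, 0.001]
wrist_force: [-2.3, -0.7, 12.3]
opening: 0.168
gripper_force: 84.2
```

```bash
python3 - <<'E'
from h import *
pose()
E
```

```text
t 12.15 pos [0.5275 0.0306 0.1756] yaw 0.5188 zax [ 0.0048 -0.0015 -1.    ] F [-2.3344 -0.7467 12.3481] T [0.0569 0.5686 0.6185] q [-0.1338 -0.0127  1.9681 -0.0009  1.1813  0.9184] op 0.1683947601631101
```

carry_out:
  steps:
    - {"dx": 0,"dy": 0,"dz": 0,"roll": 0.008,"jaw": 0.0}

```text
t: 12.25
position: [0.5275, 0.0305, 0.1756]
eef_rot: [0.967, 0.253, 0.002, 0.001]
wrist_force: [-3.4, 0.0, 12.8]
opening: 0.169
gripper_force: 84.6
```

```bash
python3 - <<'E'
from h import *
pose()
E
```

```text
t 12.25 pos [0.5275 0.0305 0.1756] yaw 0.5125 zax [ 0.0047 -0.0018 -1.    ] F [-3.434   0.0007 12.7809] T [0.0377 0.5333 0.9476] q [-0.1337 -0.0127  1.9681 -0.0013  1.1813  0.9251] op 0.16869815361044294
```

The felt stop shows at yaw ≈ 0.52, with torque at 0.95 N m. I'll let the lid rise while holding it there, then release.

carry_out:
  steps:
    - {"dx": 0,"dy": 0,"dz": -0.002,"roll": -0.004,"jaw": 0.0}
    - {"dx": 0,"dy": 0,"dz": -0.002,"roll": 0,"jaw": 0.0}
    - {"dx": 0,"dy": 0,"dz": -0.002,"roll": 0,"jaw": 0.0}
    - {"dx": 0,"dy": 0,"dz": -0.001,"roll": 0,"jaw": 0.0}
    - {"dx": 0,"dy": 0,"dz": 0,"roll": 0,"jaw": 0.0}
    - {"dx": 0,"dy": 0,"dz": 0,"roll": 0,"jaw": 0.0}

```text
t: 12.85
position: [0.5274, 0.0306, 0.179]
eef_rot: [0.967, 0.255, 0.002, 0.001]
wrist_force: [5.3, -2.3, 1.0]
opening: 0.167
gripper_force: 82.6
```

```bash
python3 - <<'E'
from h import *
pose()
E
```

```text
t 12.85 pos [0.5274 0.0306 0.179 ] yaw 0.515 zax [ 0.0049 -0.0012 -1.    ] F [ 5.3172 -2.3228  1.0302] T [-0.0818 -0.8051  0.7334] q [-0.134  -0.0164  1.9652 -0.0006  1.1878  0.9221] op 0.1670789795660307
```

carry_out:
  steps:
    - {"dx": 0,"dy": 0,"dz": -0.001,"roll": -0.005,"jaw": 0.0}
    - {"dx": 0,"dy": 0,"dz": 0,"roll": 0,"jaw": 0.045}
    - {"dx": 0,"dy": 0,"dz": 0,"roll": 0,"jaw": 0.045}
    - {"dx": 0,"dy": 0,"dz": 0,"roll": 0,"jaw": 0.045}
    - {"dx": 0,"dy": 0,"dz": 0,"roll": 0,"jaw": 0.045}
    - {"dx": 0,"dy": 0,"dz": -0.02,"roll": 0,"jaw": 0.045}
    - {"dx": 0,"dy": 0,"dz": -0.04,"roll": 0,"jaw": 0.045}
    - {"dx": 0,"dy": 0,"dz": -0.05,"roll": 0,"jaw": 0.045}
    - {"dx": 0,"dy": 0,"dz": -0.05,"roll": 0,"jaw": 0.02}
    - {"dx": 0,"dy": 0,"dz": 0,"roll": 0,"jaw": 0.02}
    - {"dx": 0,"dy": 0,"dz": 0,"roll": 0,"jaw": 0.02}

```text
t: 13.95
position: [0.5262, 0.0309, 0.3416]
eef_rot: [0.967, 0.256, 0.002, 0.001]
wrist_force: [-0.5, -0.8, -1.1]
opening: 0.235
gripper_force: 0.0
```

```bash
python3 - <<'E'
from h import *
pose();b=snap('wrist','w6.png')
for n in ['lid','lid_bar','vent','vent_lever']:
    for d in arm.landmark_of(n,'wrist')[:2]: print(n,round(d['conf'],2),w('wrist',d['location']))
E
```

```text
t 13.95 pos [0.5262 0.0309 0.3416] yaw 0.5177 zax [ 0.0036 -0.0004 -1.    ] F [-0.4645 -0.8013 -1.1249] T [ 0.0289 -0.0124  0.03  ] q [-0.134  -0.1197  1.7677  0.0001  1.4899  0.9192] op 0.23477144691446677
lid 0.61 [0.5192 0.0234 0.1811]
lid_bar 0.72 [0.5252 0.0326 0.2126]
vent 0.61 [ 0.571  -0.0476  0.1744]
vent_lever 0.58 [ 0.5721 -0.0451  0.2068]
vent_lever 0.57 [ 0.7499 -0.3049 -0.0074]
```

View pics/w6.png

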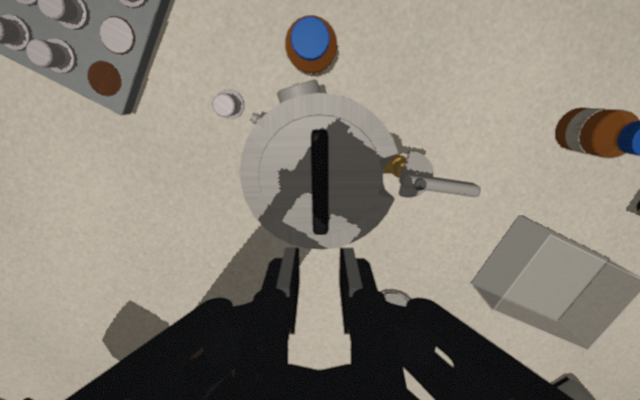

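The lid is locked: the bar sits at yaw ≈ 0.52 with the scallop facing the vent. The lever runs from about (419,184) to (478,189). Next I go above the lever with the tool x axis pointing inward along it.

carry_out:
  steps:
    - {"dx": -0.002,"dy": 0.046,"dz": 0,"roll": 0,"jaw": 0.03}
    - {"dx": -0.002,"dy": 0.046,"dz": 0,"roll": 0,"jaw": 0.03}
    - {"dx": -0.001,"dy": 0.0455,"dz": 0,"roll": 0,"jaw": 0.03}
    - {"dx": 0,"dy": 0,"dz": 0,"roll": -0.143,"jaw": 0.03}
    - {"dx": 0,"dy": 0,"dz": 0,"roll": -0.143,"jaw": 0.03}
    - {"dx": 0,"dy": 0,"dz": 0,"roll": -0.143,"jaw": 0.03}
    - {"dx": 0,"dy": 0,"dz": 0,"roll": -0.143,"jaw": 0.03}
    - {"dx": 0,"dy": 0,"dz": 0,"roll": -0.143,"jaw": 0.03}
    - {"dx": 0,"dy": 0,"dz": 0,"roll": -0.143,"jaw": 0.03}
    - {"dx": 0,"dy": 0,"dz": 0,"roll": -0.143,"jaw": 0.03}
    - {"dx": 0,"dy": 0,"dz": 0,"roll": -0.143,"jaw": 0.03}
    - {"dx": 0,"dy": 0,"dz": 0,"roll": -0.143,"jaw": 0.03}

```text
t: 15.4
position: [0.5889, -0.0908, 0.338]
eef_rot: [0.617, 0.787, -0.0, -0.001]
wrist_force: [0.2, 0.5, -0.1]
opening: 0.355
gripper_force: 0.0
```

carry_out:
  steps:
    - {"dx": 0,"dy": 0,"dz": 0,"roll": -0.143,"jaw": 0.03}
    - {"dx": 0,"dy": 0,"dz": 0,"roll": 0,"jaw": 0.03}

```text
t: 15.6
position: [0.589, -0.0909, 0.3382]
eef_rot: [0.562, 0.827, -0.0, -0.001]
wrist_force: [0.3, 0.5, -0.5]
opening: 0.347
gripper_force: 0.0
```

```bash
python3 - <<'E'
from h import *
s,M,y=pose();b=snap('wrist','w7.png')
for n in ['lid_bar','vent','vent_lever']:
    for d in arm.landmark_of(n,'wrist')[:2]: print(n,round(d['conf'],2),w('wrist',d['location']))
d=arm.masks_of('vent_lever','wrist')
if d:
    ys,xs=np.where(d[0]['region']);P=unproj('wrist',np.c_[xs,ys],0.226);c,e,_=cv2.PCACompute2(P[:,:2],None);print(d[0]['conf'],c,np.arctan2(e[0,1],e[0,0]),len(xs),xs.min(),xs.max(),ys.min(),ys.max())
E
```

```text
t 15.6 pos [ 0.589  -0.0909  0.3382] yaw 1.9476 zax [-0.0025  0.0008 -1.    ] F [ 0.3136  0.4766 -0.4698] T [-0.0347  0.0387  0.0029] q [-0.3232  0.0443  1.6147 -0.      1.4853 -0.7   ] op 0.3474551947768491
lid_bar 0.83 [0.5286 0.0306 0.2192]
vent 0.6 [ 0.5737 -0.047   0.1815]
vent_lever 0.72 [ 0.5739 -0.044   0.2115]
0.75 [[ 0.578  -0.0607]] 1.958000257857285 1852 297 345 118 201
```

View pics/w7.png

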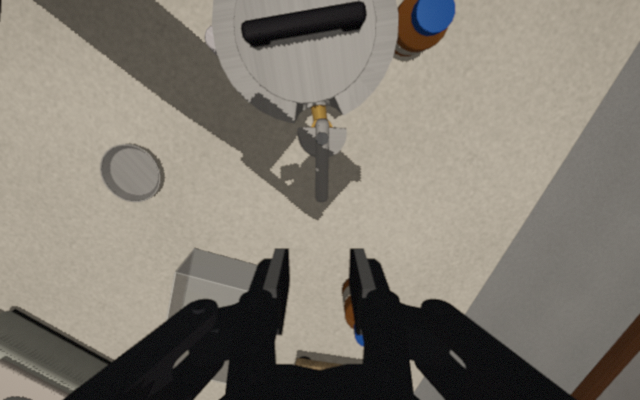

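The lever is aligned with the tool, at column 321 and down to row 200. I'll get its exact position.

```bash
python3 - <<'E'
from h import *
s,M,y=pose()
p=unproj('wrist',[[321.5,200],[320,126]],.226);print(p, (p-s['position'])@M)
E
```

```text
t 15.85 pos [ 0.5893 -0.0909  0.3393] yaw 1.9462 zax [-0.0007  0.0003 -1.    ] F [-1.5988  0.2194  0.062 ] T [-0.0381 -0.0155 -0.0803] q [-0.3232  0.0434  1.6135  0.      1.4854 -0.6986] op 0.3464659417414587
[[ 0.5954 -0.1029  0.226 ]
 [ 0.5693 -0.0408  0.226 ]] [[-0.0134  0.0014  0.1133]
 [ 0.0539 -0.0001  0.1133]]
```

carry_out:
  steps:
    - {"dx": 0,"dy": 0.001,"dz": 0.045,"roll": 0,"jaw": 0.03}
    - {"dx": 0,"dy": 0,"dz": 0.04,"roll": 0,"jaw": 0.03}
    - {"dx": 0,"dy": 0,"dz": 0.03,"roll": 0,"jaw": 0.03}
    - {"dx": 0,"dy": 0,"dz": 0.02,"roll": 0,"jaw": 0.03}
    - {"dx": 0,"dy": 0,"dz": 0.01,"roll": 0,"jaw": 0.03}
    - {"dx": 0,"dy": 0,"dz": 0.01,"roll": 0,"jaw": 0.03}
    - {"dx": 0,"dy": 0,"dz": 0,"roll": 0,"jaw": 0.03}
    - {"dx": 0,"dy": 0,"dz": 0,"roll": 0,"jaw": 0.03}

```text
t: 16.65
position: [0.591, -0.0908, 0.1859]
eef_rot: [0.562, 0.827, 0.0, 0.001]
wrist_force: [1.5, -0.3, 0.4]
opening: 0.353
gripper_force: 0.0
```

```bash
python3 - <<'E'
from h import *
s,M,y=pose();c=s['position']+M@[.0465,0,0];print(c)
E
```

```text
t 16.65 pos [ 0.591  -0.0908  0.1859] yaw 1.9476 zax [ 0.0017 -0.0006 -1.    ] F [ 1.4923 -0.2527  0.4169] T [ 0.0103 -0.0207 -0.0404] q [-0.3221  0.1352  1.793   0.      1.2116 -0.6989] op 0.35315074491507126
[ 0.5738 -0.0476  0.1858]
```

carry_out:
  steps:
    - {"dx": 0.0002,"dy": -0.0046,"dz": 0,"roll": 0.1,"jaw": 0.03}
    - {"dx": 0.0002,"dy": -0.0046,"dz": 0,"roll": 0.1,"jaw": 0.03}
    - {"dx": 0.0002,"dy": -0.0046,"dz": 0,"roll": 0.1,"jaw": 0.03}
    - {"dx": 0.0002,"dy": -0.0046,"dz": 0,"roll": 0.1,"jaw": 0.03}

```text
t: 17.05
position: [0.5738, -0.094, 0.1867]
eef_rot: [0.717, 0.697, 0.002, 0.002]
wrist_force: [1.7, 1.4, -0.3]
opening: 0.351
gripper_force: 1.2
```

carry_out:
  steps:
    - {"dx": 0.0001,"dy": -0.0023,"dz": 0,"roll": 0.05,"jaw": 0.03}
    - {"dx": 0.0001,"dy": -0.0023,"dz": 0,"roll": 0.05,"jaw": 0.03}

```text
t: 17.25
position: [0.5692, -0.0937, 0.1867]
eef_rot: [0.75, 0.661, 0.002, 0.002]
wrist_force: [3.0, -0.1, -1.4]
opening: 0.353
gripper_force: 1.1
```

```bash
cat >> h.py <<'E'
def chk():
    s,M,y=pose();c=s['position']+M@[.0465,0,0];print('centre',c,'Ftool',M.T@s['wrist_force'],'outyaw',y-np.pi)
E
python3 - <<'E'
from h import *
chk()
E
```

```text
t 17.25 pos [ 0.5692 -0.0937  0.1867] yaw 1.4455 zax [ 0.0051 -0.0008 -1.    ] F [ 2.9962 -0.1105 -1.3887] T [ 0.1037 -0.3339  0.0395] q [-0.3394  0.0862  1.8451  0.001   1.2053 -0.2145] op 0.35335621872678596
centre [ 0.575  -0.0476  0.1867] Ftool [0.265  2.9794 1.404 ] outyaw -1.6960875542714264
```

carry_out:
  steps:
    - {"dx": 0.0001,"dy": -0.0023,"dz": 0,"roll": 0.05,"jaw": 0.03}
    - {"dx": 0.0001,"dy": -0.0023,"dz": 0,"roll": 0.05,"jaw": 0.03}

```text
t: 17.45
position: [0.5648, -0.0929, 0.1867]
eef_rot: [0.782, 0.623, 0.002, 0.002]
wrist_force: [1.7, 0.5, -1.5]
opening: 0.348
gripper_force: 1.1
```

carry_out:
  steps:
    - {"dx": 0.0002,"dy": -0.0046,"dz": 0,"roll": 0.1,"jaw": 0.03}
    - {"dx": 0.0002,"dy": -0.0046,"dz": 0,"roll": 0.1,"jaw": 0.03}
    - {"dx": 0.0001,"dy": -0.0023,"dz": 0,"roll": 0.05,"jaw": 0.03}

```text
t: 17.75
position: [0.5539, -0.0891, 0.1867]
eef_rot: [0.854, 0.52, 0.002, 0.002]
wrist_force: [1.6, 0.4, -0.8]
opening: 0.352
gripper_force: 1.1
```

```bash
python3 - <<'E'
from h import *
chk();arm.get_image('wrist')
d=arm.masks_of('vent_lever','wrist')
if d:
    ys,xs=np.where(d[0]['region']);P=unproj('wrist',np.c_[xs,ys],0.226);c,e,_=cv2.PCACompute2(P[:,:2],None);print(d[0]['conf'],c,np.arctan2(e[0,1],e[0,0]),len(xs),xs.min(),xs.max(),ys.min(),ys.max())
E
```

```text
t 17.75 pos [ 0.5539 -0.0891  0.1867] yaw 1.0948 zax [ 0.0052 -0.0014 -1.    ] F [ 1.6404  0.4472 -0.8404] T [ 0.0041 -0.3631  0.0012] q [-0.3405  0.0504  1.8828  0.0005  1.203   0.1353] op 0.35232782939429436
centre [ 0.5752 -0.0477  0.1868] Ftool [1.1481 1.2487 0.8484] outyaw -2.046745348016352
0.87 [[ 0.5715 -0.0579]] 1.2371882700582308 7142 272 364 140 300
```

carry_out:
  steps:
    - {"dx": 0.0002,"dy": -0.0046,"dz": 0,"roll": 0.1,"jaw": 0.03}
    - {"dx": 0.0002,"dy": -0.0046,"dz": 0,"roll": 0.1,"jaw": 0.03}
    - {"dx": 0.0001,"dy": -0.0023,"dz": 0,"roll": 0.05,"jaw": 0.03}
    - {"dx": 0.0001,"dy": -0.0023,"dz": 0,"roll": 0.05,"jaw": 0.03}

```text
t: 18.25
position: [0.5428, -0.0812, 0.1866]
eef_rot: [0.922, 0.388, 0.002, 0.002]
wrist_force: [2.3, -0.6, 0.0]
opening: 0.351
gripper_force: 1.1
```

```bash
python3 - <<'E'
from h import *
chk()
E
```

```text
t 18.25 pos [ 0.5428 -0.0812  0.1866] yaw 0.7971 zax [ 0.0047 -0.0015 -1.    ] F [ 2.3345 -0.6408  0.0295] T [-0.1167 -0.3616  0.0743] q [-0.3334  0.0234  1.911   0.0001  1.2024  0.4403] op 0.35063113806307894
centre [ 0.5753 -0.0479  0.1867] Ftool [ 1.1731  2.1177 -0.0176] outyaw -2.344542593890859
```

carry_out:
  steps:
    - {"dx": 0,"dy": -0.0009,"dz": 0,"roll": 0.02,"jaw": 0.03}
    - {"dx": 0,"dy": -0.0009,"dz": 0,"roll": 0.02,"jaw": 0.03}

```text
t: 18.45
position: [0.5411, -0.0799, 0.1862]
eef_rot: [0.929, 0.37, 0.001, 0.001]
wrist_force: [1.7, -0.8, 1.5]
opening: 0.349
gripper_force: 1.0
```

```bash
python3 - <<'E'
from h import *
chk()
E
```

```text
t 18.45 pos [ 0.5411 -0.0799  0.1862] yaw 0.7578 zax [ 0.0033 -0.0013 -1.    ] F [ 1.7494 -0.7914  1.5193] T [-0.1075 -0.3101  0.0233] q [-0.3321  0.0204  1.9146 -0.0001  1.203   0.4809] op 0.3488773397266711
centre [ 0.5749 -0.0479  0.1863] Ftool [ 0.7291  1.7822 -1.5125] outyaw -2.3837682219786798
```

carry_out:
  steps:
    - {"dx": 0,"dy": -0.0009,"dz": 0,"roll": 0.02,"jaw": 0.03}
    - {"dx": 0,"dy": -0.0009,"dz": 0,"roll": 0.02,"jaw": 0.03}

```text
t: 18.65
position: [0.5391, -0.0785, 0.1853]
eef_rot: [0.936, 0.351, 0.0, 0.001]
wrist_force: [1.3, -0.8, 1.1]
opening: 0.353
gripper_force: 1.0
```

```bash
python3 - <<'E'
from h import *
chk()
E
```

```text
t 18.65 pos [ 0.5391 -0.0785  0.1853] yaw 0.7167 zax [ 0.001  -0.0008 -1.    ] F [ 1.3343 -0.8306  1.0815] T [-0.209  -0.2688  0.0429] q [-0.3306  0.0177  1.9191 -0.0004  1.2036  0.5236] op 0.35292080414605603
centre [ 0.5742 -0.0479  0.1853] Ftool [ 0.4607  1.5041 -1.0795] outyaw -2.4248542924610565
```

carry_out:
  steps:
    - {"dx": 0,"dy": -0.0009,"dz": 0,"roll": 0.02,"jaw": 0.03}
    - {"dx": 0,"dy": -0.0009,"dz": 0,"roll": 0.02,"jaw": 0.03}

```text
t: 18.85
position: [0.5376, -0.0769, 0.1848]
eef_rot: [0.943, 0.332, -0.0, 0.0]
wrist_force: [0.9, -1.3, 1.8]
opening: 0.353
gripper_force: 1.0
```

```bash
python3 - <<'E'
from h import *
chk()
E
```

```text
t 18.85 pos [ 0.5376 -0.0769  0.1848] yaw 0.6763 zax [ 0.0001 -0.0003 -1.    ] F [ 0.9151 -1.2503  1.7955] T [-0.2752 -0.2941  0.0043] q [-0.3288  0.0148  1.923  -0.0003  1.2036  0.5658] op 0.3528990825342294
centre [ 0.5738 -0.0478  0.1848] Ftool [-0.0692  1.5484 -1.7951] outyaw -2.4652963494058033
```

carry_out:
  steps:
    - {"dx": 0,"dy": -0.001,"dz": 0,"roll": 0.022,"jaw": 0.03}
    - {"dx": 0,"dy": -0.001,"dz": 0,"roll": 0.022,"jaw": 0.03}

```text
t: 19.05
position: [0.5363, -0.0752, 0.1847]
eef_rot: [0.95, 0.311, -0.0, 0.0]
wrist_force: [1.2, -0.3, 2.0]
opening: 0.351
gripper_force: 1.0
```

```bash
python3 - <<'E'
from h import *
chk()
E
```

```text
t 19.05 pos [ 0.5363 -0.0752  0.1847] yaw 0.6321 zax [-0.     -0.0001 -1.    ] F [ 1.1535 -0.2963  2.0148] T [-0.2024 -0.2615  0.0251] q [-0.3267  0.0115  1.9264 -0.0001  1.2036  0.6121] op 0.3510969339761759
centre [ 0.5738 -0.0477  0.1847] Ftool [ 0.7553  0.9207 -2.0148] outyaw -2.509539552575005
```

carry_out:
  steps:
    - {"dx": 0,"dy": -0.001,"dz": 0,"roll": 0.022,"jaw": 0.03}
    - {"dx": 0,"dy": -0.001,"dz": 0,"roll": 0.022,"jaw": 0.03}

```text
t: 19.25
position: [0.5351, -0.0735, 0.1847]
eef_rot: [0.957, 0.29, 0.0, 0.0]
wrist_force: [1.4, -0.7, 1.2]
opening: 0.354
gripper_force: 1.0
```

```bash
python3 - <<'E'
from h import *
chk()
E
```

```text
t 19.25 pos [ 0.5351 -0.0735  0.1847] yaw 0.588 zax [ 0.0001 -0.     -1.    ] F [ 1.3738 -0.6886  1.2488] T [-0.2052 -0.2965  0.0682] q [-0.3244  0.0083  1.9296 -0.      1.2036  0.6584] op 0.35414446111040304
centre [ 0.5738 -0.0477  0.1847] Ftool [ 0.761   1.3351 -1.2487] outyaw -2.5535689059393043
```

carry_out:
  steps:
    - {"dx": 0,"dy": -0.001,"dz": 0,"roll": 0.022,"jaw": 0.03}
    - {"dx": 0,"dy": -0.001,"dz": 0,"roll": 0.022,"jaw": 0.03}

```text
t: 19.45
position: [0.534, -0.0718, 0.1847]
eef_rot: [0.963, 0.269, 0.0, -0.0]
wrist_force: [1.3, -1.1, 1.0]
opening: 0.35
gripper_force: 1.0
```

```bash
python3 - <<'E'
from h import *
chk()
E
```

```text
t 19.45 pos [ 0.534  -0.0718  0.1847] yaw 0.544 zax [-0.      0.0001 -1.    ] F [ 1.291  -1.1376  0.9793] T [-0.1822 -0.3175  0.0349] q [-0.322   0.0054  1.9327  0.0001  1.2035  0.7048] op 0.35039822245522795
centre [ 0.5738 -0.0477  0.1847] Ftool [ 0.5159  1.6414 -0.9794] outyaw -2.597621050584981
```

carry_out:
  steps:
    - {"dx": 0,"dy": -0.001,"dz": 0,"roll": 0.022,"jaw": 0.03}
    - {"dx": 0,"dy": -0.001,"dz": 0,"roll": 0.022,"jaw": 0.03}

```text
t: 19.65
position: [0.533, -0.0701, 0.1847]
eef_rot: [0.969, 0.247, 0.0, -0.0]
wrist_force: [3.7, -1.5, 0.8]
opening: 0.355
gripper_force: 1.0
```

```bash
python3 - <<'E'
from h import *
chk()
E
```

```text
t 19.65 pos [ 0.533  -0.0701  0.1847] yaw 0.5 zax [-0.      0.0001 -1.    ] F [ 3.7141 -1.4765  0.7713] T [-0.1466 -0.355   0.0351] q [-0.3196  0.0026  1.9356  0.0001  1.2035  0.7512] op 0.3545055392138755
centre [ 0.5738 -0.0478  0.1847] Ftool [ 2.5516  3.0763 -0.7715] outyaw -2.641600048882868
```

carry_out:
  steps:
    - {"dx": 0,"dy": -0.0009,"dz": 0,"roll": 0.02,"jaw": 0.03}
    - {"dx": 0,"dy": -0.0009,"dz": 0,"roll": 0.02,"jaw": 0.03}

```text
t: 19.85
position: [0.5322, -0.0685, 0.1846]
eef_rot: [0.974, 0.228, -0.0, -0.0]
wrist_force: [2.2, -1.0, 0.2]
opening: 0.354
gripper_force: 1.0
```

```bash
python3 - <<'E'
from h import *
chk()
E
```

```text
t 19.85 pos [ 0.5322 -0.0685  0.1846] yaw 0.4601 zax [-0.0001  0.0002 -1.    ] F [ 2.2023 -1.0039  0.2225] T [-0.092  -0.3493  0.0001] q [-0.3172  0.0003  1.938   0.0001  1.2035  0.7934] op 0.3542972575533769
centre [ 0.5738 -0.0478  0.1846] Ftool [ 1.5275  1.8774 -0.2229] outyaw -2.6814526905585514
```

carry_out:
  steps:
    - {"dx": 0,"dy": -0.001,"dz": 0,"roll": 0.021,"jaw": 0.03}
    - {"dx": 0,"dy": -0.001,"dz": 0,"roll": 0.021,"jaw": 0.03}

```text
t: 20.05
position: [0.5313, -0.0667, 0.1846]
eef_rot: [0.978, 0.208, -0.0, -0.0]
wrist_force: [2.6, -1.2, -0.0]
opening: 0.355
gripper_force: 1.0
```

```bash
python3 - <<'E'
from h import *
chk()
E
```

```text
t 20.05 pos [ 0.5313 -0.0667  0.1846] yaw 0.4181 zax [-0.0001  0.0001 -1.    ] F [ 2.6264 -1.1775 -0.0207] T [-0.133  -0.3617  0.038 ] q [-0.3145 -0.0022  1.9405  0.0001  1.2035  0.8382] op 0.3550070966502198
centre [ 0.5738 -0.0478  0.1846] Ftool [1.9222 2.1424 0.0202] outyaw -2.7235369900880193
```

carry_out:
  steps:
    - {"dx": 0,"dy": -0.001,"dz": 0,"roll": 0.021,"jaw": 0.03}
    - {"dx": 0,"dy": -0.001,"dz": 0,"roll": 0.021,"jaw": 0.03}

```text
t: 20.25
position: [0.5305, -0.0649, 0.1846]
eef_rot: [0.982, 0.187, -0.0, -0.0]
wrist_force: [2.3, -2.3, 0.9]
opening: 0.355
gripper_force: 1.0
```

```bash
python3 - <<'E'
from h import *
chk()
E
```

```text
t 20.25 pos [ 0.5305 -0.0649  0.1846] yaw 0.3761 zax [-0.0002  0.0001 -1.    ] F [ 2.2677 -2.3207  0.8893] T [-0.1597 -0.2999  0.0512] q [-0.3116 -0.0046  1.9428  0.      1.2035  0.8831] op 0.3546875346725219
centre [ 0.5737 -0.0478  0.1846] Ftool [ 1.2567  2.9913 -0.8898] outyaw -2.7655147982791632
```

carry_out:
  steps:
    - {"dx": 0,"dy": -0.001,"dz": 0,"roll": 0.021,"jaw": 0.03}
    - {"dx": 0,"dy": -0.001,"dz": 0,"roll": 0.021,"jaw": 0.03}

```text
t: 20.45
position: [0.5298, -0.063, 0.1847]
eef_rot: [0.986, 0.166, -0.0, -0.0]
wrist_force: [2.0, -1.1, 0.5]
opening: 0.348
gripper_force: 1.0
```

```bash
python3 - <<'E'
from h import *
chk()
E
```

```text
t 20.45 pos [ 0.5298 -0.063   0.1847] yaw 0.334 zax [-0.0001 -0.     -1.    ] F [ 1.9961 -1.1383  0.4528] T [-0.1916 -0.366   0.052 ] q [-0.3087 -0.0068  1.945  -0.      1.2035  0.9281] op 0.34847605357436956
centre [ 0.5737 -0.0478  0.1847] Ftool [ 1.5125  1.7299 -0.453 ] outyaw -2.8075461285391254
```

carry_out:
  steps:
    - {"dx": 0,"dy": -0.001,"dz": 0,"roll": 0.021,"jaw": 0.03}
    - {"dx": 0,"dy": -0.001,"dz": 0,"roll": 0.021,"jaw": 0.03}

```text
t: 20.65
position: [0.5291, -0.0611, 0.1846]
eef_rot: [0.989, 0.146, -0.0, -0.0]
wrist_force: [2.5, -0.6, 0.2]
opening: 0.351
gripper_force: 1.0
```

```bash
python3 - <<'E'
from h import *
chk()
E
```

```text
t 20.65 pos [ 0.5291 -0.0611  0.1846] yaw 0.2921 zax [-0.0002  0.     -1.    ] F [ 2.5497 -0.5764  0.2206] T [-0.1483 -0.3577  0.064 ] q [-0.3056 -0.0088  1.9469 -0.0001  1.2036  0.9732] op 0.3512084625096538
centre [ 0.5736 -0.0477  0.1846] Ftool [ 2.2757  1.2861 -0.2211] outyaw -2.8495413868288213
```

```bash
python3 - <<'E'
from h import *
b=snap('wrist','w8.png')
d=arm.masks_of('vent_lever','wrist')
if d:
    ys,xs=np.where(d[0]['region']);P=unproj('wrist',np.c_[xs,ys],0.226);c,e,_=cv2.PCACompute2(P[:,:2],None);print(d[0]['conf'],c,np.arctan2(e[0,1],e[0,0]),len(xs),xs.min(),xs.max(),ys.min(),ys.max())
chk()
cv2.imwrite('pics/c8.png',np.hstack([b[100:400,160:480]]))
E
```

```text
0.67 [[ 0.5662 -0.0534]] 0.4175421215917906 6993 274 366 139 300
t 20.75 pos [ 0.5289 -0.061   0.1846] yaw 0.2932 zax [-0.0006  0.0002 -1.    ] F [ 0.5557 -1.5     0.157 ] T [-0.1393 -0.2733  0.0477] q [-0.3055 -0.0088  1.947   0.      1.204   0.972 ] op 0.3505002617610042
centre [ 0.5735 -0.0476  0.1846] Ftool [ 0.0984  1.5965 -0.1576] outyaw -2.8483709166754543
```

View pics/c8.png

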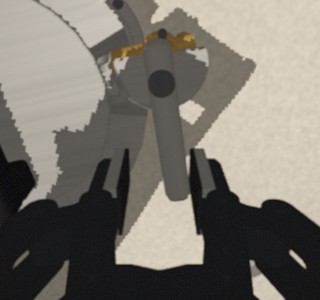

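The lever is still following, pushed by the right finger, and there's no stop yet. I'll continue.

carry_out:
  steps:
    - {"dx": 0,"dy": -0.0009,"dz": 0,"roll": 0.02,"jaw": 0.03}
    - {"dx": 0,"dy": -0.0009,"dz": 0,"roll": 0.02,"jaw": 0.03}

```text
t: 20.95
position: [0.5287, -0.0595, 0.1847]
eef_rot: [0.992, 0.126, -0.0, 0.0]
wrist_force: [2.1, -1.2, -0.4]
opening: 0.351
gripper_force: 1.2
```

```bash
python3 - <<'E'
from h import *
chk()
E
```

```text
t 20.95 pos [ 0.5287 -0.0595  0.1847] yaw 0.2522 zax [ 0.     -0.0002 -1.    ] F [ 2.1093 -1.22   -0.4059] T [-0.2359 -0.4514  0.0776] q [-0.3028 -0.0103  1.9484 -0.0002  1.2034  1.0159] op 0.3507006575364382
centre [ 0.5737 -0.0479  0.1847] Ftool [1.7382 1.7077 0.4061] outyaw -2.8894067537829633
```

carry_out:
  steps:
    - {"dx": 0,"dy": -0.0006,"dz": 0,"roll": 0.013,"jaw": 0.03}
    - {"dx": 0,"dy": -0.0006,"dz": 0,"roll": 0.013,"jaw": 0.03}

```text
t: 21.15
position: [0.5286, -0.0586, 0.1847]
eef_rot: [0.994, 0.113, 0.0, 0.0]
wrist_force: [3.8, -2.5, -1.1]
opening: 0.352
gripper_force: 1.8
```

```bash
python3 - <<'E'
from h import *
chk()
E
```

```text
t 21.15 pos [ 0.5286 -0.0586  0.1847] yaw 0.2269 zax [ 0.0005 -0.0008 -1.    ] F [ 3.8446 -2.4955 -1.0757] T [-0.3688 -0.5317  0.0586] q [-0.3009 -0.0112  1.9493 -0.0006  1.2028  1.0432] op 0.3517518607051432
centre [ 0.5739 -0.0481  0.1847] Ftool [3.1845 3.2953 1.0797] outyaw -2.9147385141534037
```

carry_out:
  steps:
    - {"dx": 0,"dy": -0.0006,"dz": 0,"roll": 0.01,"jaw": 0.03}
    - {"dx": 0,"dy": -0.0006,"dz": 0,"roll": 0.01,"jaw": 0.03}

```text
t: 21.35
position: [0.5284, -0.0577, 0.1847]
eef_rot: [0.995, 0.103, 0.0, 0.001]
wrist_force: [4.0, -4.1, -1.3]
opening: 0.349
gripper_force: 2.5
```

```bash
python3 - <<'E'
from h import *
chk()
E
```

```text
t 21.35 pos [ 0.5284 -0.0577  0.1847] yaw 0.207 zax [ 0.0008 -0.0013 -1.    ] F [ 4.0164 -4.1306 -1.3374] T [-0.573  -0.6225  0.0907] q [-0.2992 -0.012   1.95   -0.001   1.2025  1.0649] op 0.34903662477471736
centre [ 0.5739 -0.0481  0.1847] Ftool [3.0809 4.8661 1.3456] outyaw -2.9345572912876174
```

carry_out:
  steps:
    - {"dx": 0,"dy": -0.0005,"dz": 0,"roll": 0,"jaw": 0.03}
    - {"dx": 0,"dy": -0.0005,"dz": 0,"roll": 0,"jaw": 0.03}
    - {"dx": 0,"dy": 0,"dz": 0,"roll": 0,"jaw": 0.03}

```text
t: 21.65
position: [0.5281, -0.0571, 0.1847]
eef_rot: [0.995, 0.104, 0.0, 0.001]
wrist_force: [4.1, -5.4, -1.6]
opening: 0.353
gripper_force: 2.8
```

```bash
python3 - <<'E'
from h import *
chk()
E
```

```text
t 21.65 pos [ 0.5281 -0.0571  0.1847] yaw 0.2076 zax [ 0.0005 -0.0021 -1.    ] F [ 4.1029 -5.439  -1.636 ] T [-0.7159 -0.5846  0.0792] q [-0.2978 -0.0128  1.9508 -0.002   1.2025  1.0661] op 0.35261811521108977
centre [ 0.5736 -0.0475  0.1847] Ftool [2.8935 6.1644 1.6498] outyaw -2.9339787178433916
```

The force holds steady at about 0.29 N m (roughly 0.17 over friction), so this is the closing stop. I'll back off to mid-gap and lift.

carry_out:
  steps:
    - {"dx": 0,"dy": 0.002,"dz": 0,"roll": 0,"jaw": 0.03}
    - {"dx": 0,"dy": 0.003,"dz": 0,"roll": 0,"jaw": 0.03}
    - {"dx": 0,"dy": 0.004,"dz": 0,"roll": 0,"jaw": 0.03}
    - {"dx": 0,"dy": 0,"dz": 0,"roll": 0,"jaw": 0.03}
    - {"dx": 0,"dy": 0,"dz": -0.02,"roll": 0,"jaw": 0.03}
    - {"dx": 0,"dy": 0,"dz": -0.04,"roll": 0,"jaw": 0.03}
    - {"dx": 0,"dy": 0,"dz": -0.05,"roll": 0,"jaw": 0.03}
    - {"dx": 0,"dy": 0,"dz": -0.05,"roll": 0,"jaw": 0.03}
    - {"dx": 0,"dy": 0,"dz": 0,"roll": 0,"jaw": 0.03}
    - {"dx": 0,"dy": 0,"dz": 0,"roll": 0,"jaw": 0.03}

```text
t: 22.65
position: [0.5302, -0.0649, 0.3466]
eef_rot: [0.995, 0.104, 0.002, 0.001]
wrist_force: [-0.2, -0.1, -1.3]
opening: 0.354
gripper_force: 0.0
```

```bash
python3 - <<'E'
from h import *
chk();b=snap('wrist','w9.png')
for n in ['lid_bar','vent','vent_lever']:
  d=arm.landmark_of(n,'wrist')
  if d: print(n,d[0]['conf'],w('wrist',d[0]['location']))
d=arm.masks_of('vent_lever','wrist')
if d:
    ys,xs=np.where(d[0]['region']);P=unproj('wrist',np.c_[xs,ys],0.226);c,e,_=cv2.PCACompute2(P[:,:2],None);print(d[0]['conf'],c,np.arctan2(e[0,1],e[0,0]),len(xs),xs.min(),xs.max(),ys.min(),ys.max())
m=(b.max(2)<45).astype(np.uint8);n,l,st,ce=cv2.connectedComponentsWithStats(m)
for k in range(1,n):
  if st[k,4]>700:
    ys,xs=np.where(l==k);P=unproj('wrist',np.c_[xs,ys],0.23);c,e,_=cv2.PCACompute2(P[:,:2],None);print(st[k],c,np.arctan2(e[0,1],e[0,0]))
E
```

```text
t 22.65 pos [ 0.5302 -0.0649  0.3466] yaw 0.2078 zax [ 0.0032 -0.0007 -1.    ] F [-0.2393 -0.1013 -1.309 ] T [0.0259 0.0052 0.0146] q [-0.3121 -0.1041  1.7447  0.0003  1.4977  1.0509] op 0.35363597079891657
centre [ 0.5757 -0.0553  0.3467] Ftool [-0.2589  0.048   1.3083] outyaw -2.9337787106859294
lid_bar 0.73 [0.5247 0.0342 0.2158]
vent_lever 0.62 [ 0.5713 -0.0452  0.2034]
[ 190  114   60  101 2105] [[0.5308 0.0254]] 0.519478223804518
[   64   249   544   151 33955] [[ 0.3373 -0.106 ]] 1.7914436702949608
```

```bash
python3 - <<'E'
from h import *
for cam in ['wrist','side','top']:
  arm.get_image(cam)
  for n in ['vent_lever','vent']:
   d=arm.masks_of(n,cam)
   for q in d[:1]:
    ys,xs=np.where(q['region']);P=unproj(cam,np.c_[xs,ys],0.226);c,e,_=cv2.PCACompute2(P[:,:2],None);print(cam,n,q['conf'],c,np.arctan2(e[0,1],e[0,0]),len(xs))
for n in ['bottle_a','holder_a','lid']:
  for d in arm.landmark_of(n,'side')[:2]: print(n,d['conf'],w('side',d['location']))
E
```

```text
wrist vent_lever 0.72 [[ 0.5638 -0.0542]] 0.3509859924164024 1991
wrist vent 0.84 [[ 0.5639 -0.0545]] 0.3463933274774249 1810
side vent_lever 0.57 [[ 0.5492 -0.0248]] 1.3499942758992476 307
side vent 0.76 [[ 0.5497 -0.0243]] 1.3975624223128702 310
bottle_a 0.92 [0.6424 0.1115 0.0028]
bottle_a 0.71 [ 0.7486 -0.3072  0.0015]
holder_a 0.85 [0.5202 0.1784 0.0001]
holder_a 0.72 [ 0.4062 -0.0011 -0.002 ]
lid 0.74 [0.5295 0.0331 0.1801]
```

```bash
python3 -c "
from cell import arm
print(arm.job_done())"
```

```text
the job is handed in; nothing more can be done
None
```

I handed the job in at about 23 s of the 72 s: the lid is turned home and locked up, the vent was then closed lightly onto its felt stop, and nothing else appears to have moved (no verdict was returned).

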